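# Find the pad gap of a casting cassette with a step gauge

### The arm

A 7-joint arm with a two-finger parallel gripper is mounted at the origin on a cart in front of the work surface, level with it; the furniture and walls round the work are solid. World frame = base frame: x ahead of the robot, y to its left, z up, the work surface at z = 0. Lengths are in m, angles in degrees, forces in N, time in s.
With the tool pointing down it reaches from about 0.425 to 0.825 m from the base axis. Payload 3.6 kg.
Tool frame: the origin (TCP) lies where the fingers leave the gripper's body, on its centre line; the fingertips stand 84 mm ahead of it and the grasp point (between the pads) lies 65 mm ahead of it; x points along the fingers, y is the direction in which the jaws open and shut, and the axes are right-handed (so a half turn about x gives the same grasp; the last joint's range is limited). The gripper opens to 93 mm and grips with 3 to 60 N. Pads are 15 mm wide; open, the fingers measure 128 mm over their backs; the gripper's body (75 mm by 188 mm) begins 65 mm behind the grasp point.
Start: joints at [62.195, 35.231, -0.722, 81.555, 0.464, 63.22, -2.315], TCP at [0.288, -0.583, 0.303] pointing down, gripper open.
Joint ranges: [-178.69, 178.69], [-17.37, 117.87], [-77.05, 75.6], [15.02, 138.74], [-78.02, 258.01], [0.78, 113.62], [-162.83, 162.83]. Speed limits (degrees/s): [159.86, 159.86, 180, 180, 180, 180, 180].

### API

Orientations are given as [roll, pitch, yaw] about the fixed x, y, z axes, in that order (R = Rz(yaw) Ry(pitch) Rx(roll)).
In Python, from station import arm gives the robot as it stands.
- The arm moves only by the shell command python3 -m pendant 'ROWS'. ROWS is JSON, a list of rows, each an object with "grip": the finger opening in m, from 0 to 0.093; "translation": the shift along the tool's x, y, z in m, a list of three; "turn": the turn, a rotation vector about the tool's x, y, z in units of 6 degrees (1.0 is 6 degrees), a list of three. A call has 1 to 8 rows; each row is the pose to reach, as a shift and turn from the pose commanded when the call began, along the tool's axes at that moment; what a row does not reach only later rows make up. A row lasts 1/12 s, in which the tool goes at most 41.7 mm and 7.16 degrees, less where a joint would pass 70% of its speed; a pose out of reach is approached as far as the arm can. A call with a gripper value outside its range is refused whole. The fingers move at their own pace and stop on an object; the grip force is fixed at half the most. Time passes only in rows, so rows that repeat a pose let the fingers close. It gives the time, the measured TCP pose, the force and the opening at its end, in the units of the state.
- arm.state(): the state, without advancing time (a new reading comes with each control period).
- arm.snapshot(name): name is "scene" or "top" or "wrist"; returns (picture, depth): 480x640x3 uint8, blue, green, red; 480x640 float32, m along the optical axis (not along the pixel's ray), 0 where there is no reading.
- arm.camera_params(name): a dict with "fx", "fy", "cx", "cy" (pixels), "R" (3x3) and "t" (3): a world point X has camera coordinates R X + t; the wrist camera has in their place "mount" (4x4, takes a point from camera to tool coordinates, whose origin is the TCP and whose axes are the tool frame's). Camera axes: x right, y down, z forward; pixel columns grow to the right and rows downward; lengths in m; the calibration is good to about 2 mm. A picture is of the moment at which its call begins: read the wrist's pose just before it. camera_params takes no time and is no camera call.
- arm.sign_off(): hands the job in, once; it reports no verdict.
The state is a dict: "t": time; "qpos": joint angles; "qd": joint speeds; "joint_efforts": joint torques, N m; "tool_pos": TCP position; "tcp_rot": TCP orientation; "contact_force": force on the tool from outside, world axes, zero at the start; "wrist_torque": the same for the moment, N m; "grip_width": finger opening in m.
Only numpy, scipy, OpenCV 4.12 (cv2) and the standard library are available. Lean on these libraries where they do the work, as an engineer would, in place of code of your own. Each camera call takes 0.05 s, during which the arm holds its last target. There are 200 camera calls.

### The job

Find the gap between the white pads of the middle one of the three casting cassettes with the four-leaf step gauge: starting from the thinnest leaf and going up one size at a time, push each leaf lightly (about 5 N, never over 40 N) straight down between the pads until it is fully home, until one binds. Then put the thickest leaf that went in fully home again, let go of the gauge and leave it standing there. Leave the two outer cassettes and the things around alone.

Things in the scene. Friction and masses are not known exactly. Their poses are not given: they have to be found in the camera images.
- gauge: step gauge, loose, about 140 g: yellow spine 104 x 22 x 12 mm (x, y, z), four flat steel leaves pointing down and, up from the spine's middle, a black ribbed handle (30 x 16 mm in x, y, 36 mm tall, top 70 mm above the origin). Origin: middle of the row, in the plane of the leaf tips; x along the row from thinnest to thickest leaf, y across (thickness), z up. 1 to 4 black dots on the spine count the leaves
- grip (a point): point to grip on the gauge's handle, 58 mm above the leaf tips, 24 mm above the spine's top; the handle is 16 mm thick along the gauge's y
- leaf_1 (a point): tip centre of the thinnest leaf (1 dot), 4 mm thick, at x = -42 mm on the gauge. All leaves are 14 mm wide in x and 22 mm long (tip to the spine's underside), 28 mm apart. A leaf is fully home when the spine rests on the cassette's wall tops, its tip then 18 mm above the cassette's origin
- leaf_2 (a point): tip centre of the second leaf (2 dots), 7 mm thick, at x = -14 mm on the gauge. A leaf that is too thick stops on the pads' lead-in, its tip about 4 to 9 mm below the wall tops, though a leaf that fits can also hang up there when it comes down off-centre
- leaf_3 (a point): tip centre of the third leaf (3 dots), 10 mm thick, at x = 14 mm on the gauge. While one leaf is at the pads the others hang freely in the channel, with the gauge either way round
- leaf_4 (a point): tip centre of the thickest leaf (4 dots), 13 mm thick, at x = 42 mm on the gauge. With the leaf tips at or above the wall tops the gauge may be shifted along the channel from leaf to leaf
- cassette_a: gel-casting cassette, 188 x 37 x 40 mm (x, y, z), one of three that look alike, fixed on the stand side by side along y; which is the middle one varies. Two blue walls 10 mm thick, tops 40 mm above the origin, leave a 17 mm channel along x, narrowed halfway by two facing white pads. Origin: centre of the underside, midway between the pads; z up
- cassette_b: like cassette_a. The pads reach 10 mm either way of the origin along x; their tops lie 4 mm below the wall tops and have a lead-in (each side opens 2.2 mm over a height of 4.5 mm), below which the gap is straight to 6 mm above the origin
- cassette_c: like cassette_a. The gap between the pads, centred on the origin's y, differs from cassette to cassette, is unknown (4.5 to 12.5 mm) and must be found with the gauge: the leaf that fits has at least 1 mm of play in all, the next is at least 1.5 mm too thick; the four-dot leaf fits none, the one-dot leaf all
- stand: fixed grey plate 206 x 156 x 8 mm that carries the three cassettes on its top (8 mm above the bench), 52 mm from axis to axis along its y; its yaw is theirs. Origin: centre of its underside on the bench, directly under the middle cassette's origin
- rest: fixed black rest 124 x 52 x 32 mm with a 17 mm channel along its x, in which the gauge stands at the start, leaves down, tips 10 mm above the bench, spine on the two rubber strips. Origin: centre of its underside on the bench
- marker: blue marker, 14 x 126 x 14 mm, loose bystander; origin centre of its underside
- reagent_small: small bottle with an orange cap, 38 mm across, 63 mm tall, loose bystander; origin centre of its underside
- petri: clear petri dish, 60 mm across, 14 mm tall, loose bystander; origin centre of its underside
- slidebox: white and blue slide box, 30 x 82 x 31 mm, loose bystander; origin centre of its underside
Things that resemble listed ones, but are neither listed nor needed, are in the scene too. There is more than one size of the gauge; the one meant has the size given above.

How it is judged:
By the outcome, as a careful person would: the job done as asked, in the order asked, and still so for the second after the job is handed in, with the robot touching nothing.
It also fails if it takes over 67 s, if anything falls off the work surface, if the arm or the gripper's body presses on something with over 40 N, if the wrist force passes 120 N, or if a joint passes its speed limit or range.

## Working session

There is one attempt and no reset: what is moved stays moved. The work goes in short steps, Python scripts to look and compute and a shell command to move; the robot and the scene stay as the last step left them, time stands still between calls to the robot, and variables do not carry over. Pictures are saved under pics/ and viewed, about 8 in all and at most 12, crops included, and the job is handed in when it is done.

```bash
mkdir -p pics; ls; python3 - <<'E'
from station import arm
import cv2,numpy as np
s=arm.state(); print({k:np.round(v,3).tolist() for k,v in s.items()})
for n in("scene","top"):
    p,d=arm.snapshot(n); cv2.imwrite(f"pics/{n}0.png",p); np.save(f"pics/{n}0.npy",d)
    print(n,{k:np.round(v,3).tolist() for k,v in arm.camera_params(n).items()})
print(arm.camera_params("wrist"))
E
```

```text
pics
{'t': 0.0, 'qpos': [62.194, 35.291, -0.722, 81.642, 0.465, 63.22, -2.313], 'qd': [-0.056, 0.065, -0.096, 0.074, 0.006, 0.007, -0.075], 'joint_efforts': [0.001, -45.893, 0.209, -16.574, -0.061, 0.021, 0.0], 'tool_pos': [0.288, -0.582, 0.302], 'tcp_rot': [-88.629, 89.849, 117.663], 'contact_force': [0.068, -0.721, 0.3], 'wrist_torque': [0.016, 0.011, 0.048], 'grip_width': 0.093}
scene {'fx': 513.227, 'fy': 513.227, 'cx': 316.486, 'cy': 239.424, 'R': [[0.443, -0.897, 0.006], [-0.535, -0.269, -0.801], [0.72, 0.352, -0.599]], 't': [-0.406, 0.334, 0.59]}
top {'fx': 443.99, 'fy': 443.99, 'cx': 324.958, 'cy': 241.455, 'R': [[-0.007, -0.999, -0.033], [-0.999, 0.009, -0.043], [0.043, 0.032, -0.999]], 't': [-0.126, 0.571, 0.903]}
{'fx': 331.6024085858792, 'fy': 331.6024085858792, 'cx': 323.2735069693743, 'cy': 241.4801207412927, 'mount': array([[ 8.15995117e-04, -2.69331079e-01,  9.63047301e-01,
        -8.15398349e-02],
       [ 9.99999636e-01,  4.61516528e-04, -7.18234789e-04,
        -1.73282383e-03],
       [-2.51019296e-04,  9.63047536e-01,  2.69331357e-01,
        -7.50289986e-02],
       [ 0.00000000e+00,  0.00000000e+00,  0.00000000e+00,
         1.00000000e+00]])}
```

View pics/top0.png

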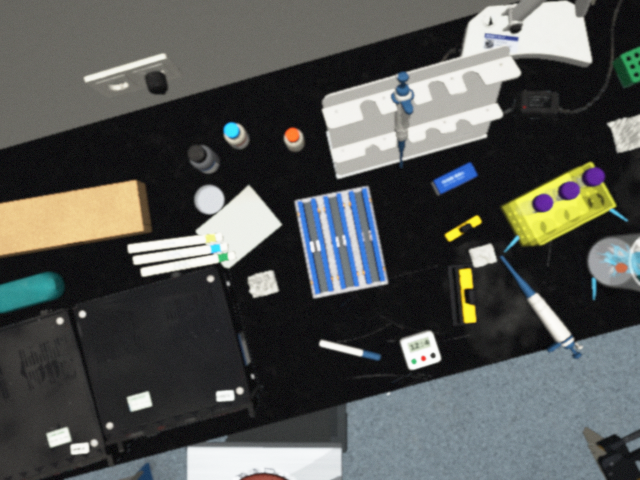

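View pics/scene0.png

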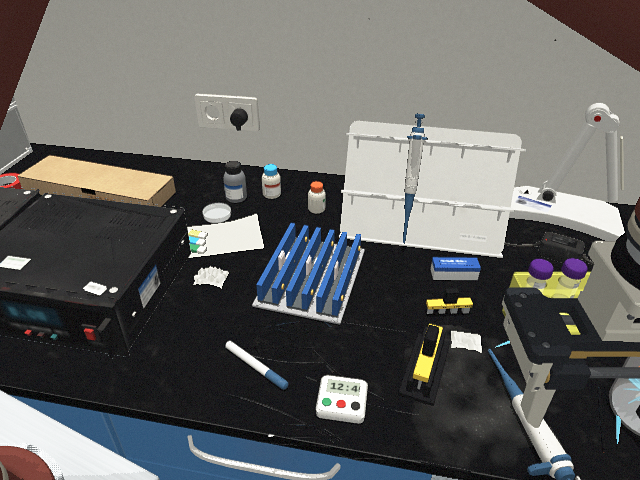

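The top view shows the stand with three blue cassettes around (341,241). There are two gauge-like yellow things: a small one at (462,228), loose on the bench, and a larger one at (465,295) in the black rest. The one in the rest fits the description, so I'll measure and confirm it in a crop.

```bash
cat > h.py <<'E'
import numpy as np,cv2
from station import arm
def cloud(d,c):
    v,u=np.mgrid[:480,:640]
    P=np.stack([(u-c["cx"])/c["fx"]*d,(v-c["cy"])/c["fy"]*d,d],-1)
    return (P-c["t"])@c["R"]   # R^T (P-t)
E
python3 - <<'E'
from h import *
out=[]
for n in("top","scene"):
    p=cv2.imread(f"pics/{n}0.png");d=np.load(f"pics/{n}0.npy");W=cloud(d,arm.camera_params(n))
    h=cv2.cvtColor(p,cv2.COLOR_BGR2HSV);ok=d>0
    X=W[...,0];Y=W[...,1];Z=W[...,2]
    def rep(name,m,k=(0,1)):
        q=W[m&ok]; r=cv2.minAreaRect((q[:,:2]*1000).astype(np.float32)); print(n,name,len(q),"z med",np.median(q[:,2]).round(4),"rect",np.round(r[0],1),np.round(r[1],1),round(r[2],2))
    yel=cv2.inRange(h,(20,120,100),(35,255,255))>0
    blue=cv2.inRange(h,(100,120,60),(125,255,255))>0
    u0=np.zeros((480,640),bool)
    a=u0.copy(); a[(slice(255,335),slice(440,490)) if n=="top" else (slice(310,400),slice(400,450))]=1
    b=u0.copy(); b[(slice(205,250),slice(435,490)) if n=="top" else (slice(285,320),slice(420,480))]=1
    s=u0.copy(); s[(slice(175,305),slice(285,395)) if n=="top" else (slice(215,325),slice(250,370))]=1
    rep("gauge rest",yel&a);rep("gauge small",yel&b);rep("walls",blue&s&(Z>.038)&(Z<.06))
    rep("stand",s&(Z>.004)&(Z<.06))
    rep("handle",a&(Z>.07)&(Z<.1))
    print("bench z",np.median(Z[ok&(abs(X-.45)<.05)&(abs(Y-.2)<.4)]))
p=cv2.imread("pics/top0.png");q=cv2.imread("pics/scene0.png")
cv2.imwrite("pics/c1.png",np.hstack([cv2.resize(p[205:335,430:500],None,fx=4,fy=4,interpolation=2),cv2.resize(q[280:410,395:485],None,fx=4,fy=4,interpolation=2)]))
E
```

```text
top gauge rest 624 z med 0.043 rect [ 457.5 -414.2] [111.9  36.7] 4.39
top gauge small 316 z med 0.024 rect [ 594.3 -412.7] [20.6 86.8] 30.53
top walls 2460 z med 0.0477 rect [ 569.5 -162.4] [184.7 138.3] 10.58
top stand 7530 z med 0.0153 rect [ 575.4 -157.6] [220.9 264.8] 89.78
top handle 149 z med 0.079 rect [ 460.9 -407.6] [28.3 17.2] 2.43
bench z 0.03639686600748239
scene gauge rest 533 z med 0.0449 rect [ 483.8 -404.7] [150.9  23.5] 5.32
scene gauge small 366 z med 0.0255 rect [ 608.6 -405.1] [44.7 89.6] 31.12
scene walls 3082 z med 0.049 rect [ 570.7 -160.6] [192.5 141.7] 10.76
scene stand 8301 z med 0.0318 rect [ 608.1 -144.2] [329.5 239.3] 31.76
scene handle 229 z med 0.0804 rect [ 461.4 -407.2] [33.3 16.6] 1.73
bench z 0.028297354936861127
```

View pics/c1.png

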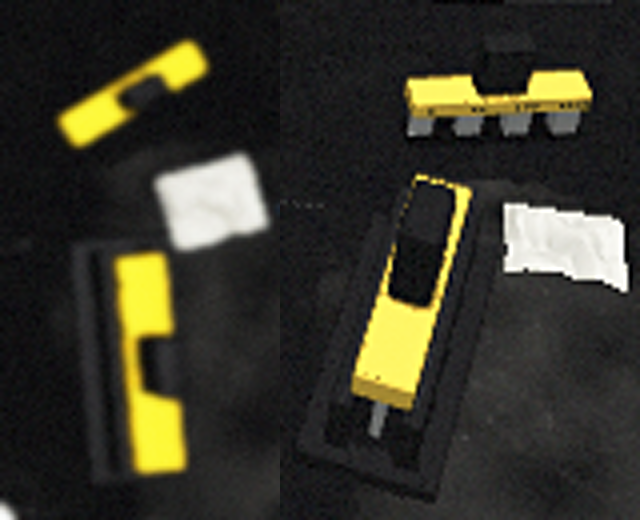

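The rest gauge measures about 104 mm or more long, and its handle is about 29 x 17 mm with its top at about 0.08. That matches the listed one. The small one is about 87 mm long and lies loose, so it's a decoy. Next is the approach above the rest.

```bash
cat >> h.py <<'E'
from scipy.spatial.transform import Rotation as Ro
def pose():
    s=arm.state(); return np.array(s["tool_pos"]),Ro.from_euler("xyz",s["tcp_rot"],degrees=True)
def go(x,y,ztip,yaw):
    """delta for grasp point at x,y,z, tool down, jaw axis (tool y) at yaw deg in world"""
    p,R=pose(); ty=np.array([np.cos(np.radians(yaw)),np.sin(np.radians(yaw)),0]); tx=np.array([0,0,-1.])
    T=Ro.from_matrix(np.stack([tx,ty,np.cross(tx,ty)],1))
    tcp=np.array([x,y,ztip+.065])
    print("translation mm",np.round(R.inv().apply(tcp-p)*1000,1),"turn units",np.round((R.inv()*T).as_rotvec(degrees=True)/6,2))
def show():
    s=arm.state(); p,R=pose(); M=R.as_matrix()
    print("t",round(s["t"],2),"grasp",np.round((p+.065*M[:,0])*1000,1),"jaw yaw",round(np.degrees(np.arctan2(M[1,1],M[0,1])),2),"tool x",np.round(M[:,0],3),"F",np.round(s["contact_force"],1),"w",round(s["grip_width"],4),"q7",np.round(s["qpos"][6],1))
E
python3 - <<'E'
from h import *
show(); print(pose()[1].as_matrix().round(3))
go(.44,-.407,.16,92); go(.44,-.407,.16,-88)
for n in("top","scene"):
    p=cv2.imread(f"pics/{n}0.png");d=np.load(f"pics/{n}0.npy");W=cloud(d,arm.camera_params(n)); X,Y,Z=W[...,0],W[...,1],W[...,2]
    h=cv2.cvtColor(p,cv2.COLOR_BGR2HSV);yel=cv2.inRange(h,(20,120,100),(35,255,255))>0
    m=yel&(d>0)&(abs(X-.46)<.08)&(abs(Y+.407)<.03)&(Z>.039)&(Z<.055)
    q=W[m]*1000; print(n,len(q),[np.round(v,1) for v in cv2.minAreaRect(q[:,:2].astype(np.float32))],np.percentile(q[:,2],[10,50,90]).round(1))
    m=(d>0)&(abs(X-.57)<.15)&(abs(Y+.16)<.1)&(Z>.044)&(Z<.053)&(cv2.inRange(h,(100,100,50),(125,255,255))>0)
    q=W[m]*1000; r=cv2.minAreaRect(q[:,:2].astype(np.float32)); print(n,"walltops",len(q),np.round(r[0],1),np.round(r[1],1),round(r[2],2),np.median(q[:,2]))
E
```

```text
t 0.1 grasp [ 287.6 -582.2  236.7] jaw yaw -63.71 tool x [-0.001  0.002 -1.   ] F [ 0.7  0.2 -0.2] w 0.0931 q7 -2.3
[[-0.001  0.443 -0.897]
 [ 0.002 -0.897 -0.443]
 [-1.    -0.002  0.   ]]
translation mm [  76.9  -89.5 -214.2] turn units [-2.595e+01 -3.000e-02  1.000e-02]
translation mm [  76.9  -89.5 -214.2] turn units [4.05 0.01 0.02]
top 495 [array([ 460.3, -407.1]), array([103.8,  22.8]), np.float64(4.1)] [41.3 43.4 46.1]
top walltops 2597 [ 569.8 -162.2] [186.5 139.3] 10.75 47.740566647301165
scene 486 [array([ 460.8, -406.9]), array([105.1,  21.9]), np.float64(4.3)] [43.3 44.9 46.2]
scene walltops 2618 [ 570.2 -160.7] [190.8 141.6] 10.78 49.23948294339964
```

```bash
python3 - <<'E'
from h import *
go(.4605,-.407,.15,-85.8)
E
```

```text
translation mm [  86.9  -80.4 -232.6] turn units [3.68 0.   0.02]
```

```bash
python3 -m pendant '[{"grip":0.093,"translation":[0.087,-0.0804,-0.2326],"turn":[3.68,0,0.02]},{"grip":0.093,"translation":[0.087,-0.0804,-0.2326],"turn":[3.68,0,0.02]},{"grip":0.093,"translation":[0.087,-0.0804,-0.2326],"turn":[3.68,0,0.02]},{"grip":0.093,"translation":[0.087,-0.0804,-0.2326],"turn":[3.68,0,0.02]},{"grip":0.06,"translation":[0.087,-0.0804,-0.2326],"turn":[3.68,0,0.02]},{"grip":0.05,"translation":[0.087,-0.0804,-0.2326],"turn":[3.68,0,0.02]},{"grip":0.05,"translation":[0.087,-0.0804,-0.2326],"turn":[3.68,0,0.02]},{"grip":0.05,"translation":[0.087,-0.0804,-0.2326],"turn":[3.68,0,0.02]}]'
cat >> h.py <<'E'
def wrist(name):
    p0,R=pose(); p,d=arm.snapshot("wrist"); c=arm.camera_params("wrist"); M=np.array(c["mount"])
    Rw=R.as_matrix()@M[:3,:3]; o=R.as_matrix()@M[:3,3]+p0
    cv2.imwrite(f"pics/{name}.png",p); np.savez(f"pics/{name}.npz",d=d,R=Rw.T,t=-Rw.T@o,fx=c["fx"],fy=c["fy"],cx=c["cx"],cy=c["cy"])
    return p,d,dict(c,R=Rw.T,t=-Rw.T@o)
E
python3 - <<'E'
from h import *
show(); p,d,c=wrist("w1"); show(); W=cloud(d,c);X,Y,Z=W[...,0],W[...,1],W[...,2]
h=cv2.cvtColor(p,cv2.COLOR_BGR2HSV);yel=cv2.inRange(h,(20,120,100),(35,255,255))>0
m=yel&(d>0)&(abs(X-.46)<.08)&(abs(Y+.407)<.03)&(Z>.038)&(Z<.055)
q=W[m]*1000; print(len(q),[np.round(v,1) for v in cv2.minAreaRect(q[:,:2].astype(np.float32))],np.percentile(q[:,2],[10,50,90]).round(1))
m=(d>0)&(abs(X-.46)<.03)&(abs(Y+.407)<.02)&(Z>.07)&(Z<.09)
q=W[m]*1000; print(len(q),[np.round(v,1) for v in cv2.minAreaRect(q[:,:2].astype(np.float32))])
E
```

```text
t: 0.77
tool_pos: [0.4642, -0.4022, 0.2137]
tcp_rot: [-90.4, 89.8, 94.4]
contact_force: [0.3, -0.4, 0.2]
grip_width: 0.0711
t 0.77 grasp [ 464.2 -402.   148.7] jaw yaw -85.25 tool x [-0.     0.004 -1.   ] F [ 0.3 -0.4  0.2] w 0.0711 q7 -42.9
t 0.82 grasp [ 461.7 -406.   149.8] jaw yaw -85.55 tool x [-0.001 -0.    -1.   ] F [-1.4 -0.8 -0.5] w 0.0672 q7 -42.9
2258 [array([ 460.9, -406.9]), array([103.5,  22.4]), np.float64(4.5)] [42.4 43.4 44.3]
975 [array([ 460.9, -406.7]), array([30.3, 16.3]), np.float64(4.8)]
```

View pics/w1.png

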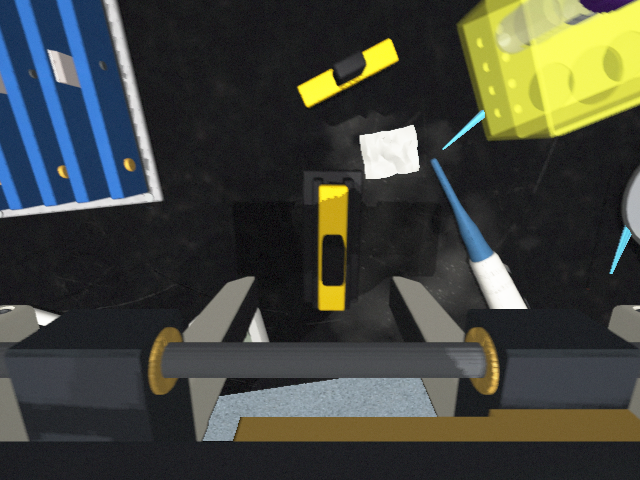

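The wrist view shows the gauge at (333,247), 104 mm long, with its handle at (333,260). The pose is (460.9, -406.9) at yaw 4.5°, which agrees with the top and scene cameras. Next I descend, grip and lift.

```bash
python3 -m pendant '[{"grip":0.05,"translation":[0.025,0,-0.0004],"turn":[-0.05,0,0]},{"grip":0.05,"translation":[0.05,0,-0.0004],"turn":[-0.05,0,0]},{"grip":0.05,"translation":[0.07,0,-0.0004],"turn":[-0.05,0,0]},{"grip":0.05,"translation":[0.082,0,-0.0004],"turn":[-0.05,0,0]},{"grip":0.05,"translation":[0.082,0,-0.0004],"turn":[-0.05,0,0]},{"grip":0.05,"translation":[0.082,0,-0.0004],"turn":[-0.05,0,0]},{"grip":0.05,"translation":[0.082,0,-0.0004],"turn":[-0.05,0,0]}]'
python3 -c "
from h import *
show()"
python3 -m pendant '[{"grip":0.0,"translation":[0,0,0],"turn":[0,0,0]},{"grip":0.0,"translation":[0,0,0],"turn":[0,0,0]},{"grip":0.0,"translation":[0,0,0],"turn":[0,0,0]},{"grip":0.0,"translation":[0,0,0],"turn":[0,0,0]},{"grip":0.0,"translation":[0,0,0],"turn":[0,0,0]},{"grip":0.0,"translation":[0,0,0],"turn":[0,0,0]},{"grip":0.0,"translation":[0,0,0],"turn":[0,0,0]},{"grip":0.0,"translation":[0,0,0],"turn":[0,0,0]}]'
python3 -c "
from h import *
show()"
```

```text
t: 1.4
tool_pos: [0.4612, -0.4094, 0.1352]
tcp_rot: [113.8, 89.7, -61.8]
contact_force: [1.3, -0.3, 1.3]
grip_width: 0.0502
t 1.4 grasp [ 461.3 -409.7   70.2] jaw yaw -85.58 tool x [ 0.002 -0.004 -1.   ] F [ 1.3 -0.3  1.3] w 0.0502 q7 -42.2
t: 2.07
tool_pos: [0.4614, -0.4078, 0.1339]
tcp_rot: [105.9, 89.9, -69.6]
contact_force: [-0.3, -0.4, 0.8]
grip_width: 0.0159
t 2.07 grasp [ 461.4 -407.9   68.9] jaw yaw -85.49 tool x [ 0.001 -0.002 -1.   ] F [-0.3 -0.4  0.8] w 0.0159 q7 -42.2
```

```bash
python3 -m pendant '[{"grip":0.0,"translation":[-0.015,0,0],"turn":[0,0,0]},{"grip":0.0,"translation":[-0.04,0,0],"turn":[0,0,0]},{"grip":0.0,"translation":[-0.07,0,0],"turn":[0,0,0]},{"grip":0.0,"translation":[-0.09,0,0],"turn":[0,0,0]},{"grip":0.0,"translation":[-0.09,0,0],"turn":[0,0,0]},{"grip":0.0,"translation":[-0.09,0,0],"turn":[0,0,0]},{"grip":0.0,"translation":[-0.09,0,0],"turn":[0,0,0]},{"grip":0.0,"translation":[-0.09,0,0],"turn":[0,0,0]}]'
python3 - <<'E'
from h import *
show(); p,d=arm.snapshot("scene"); cv2.imwrite("pics/s1.png",p); show()
c=arm.camera_params("scene"); P=c["R"]@np.array([.461,-.408,.12])+c["t"]; u=int(c["cx"]+c["fx"]*P[0]/P[2]); v=int(c["cy"]+c["fy"]*P[1]/P[2]); print(u,v)
a=cv2.resize(p[v-70:v+70,u-50:u+60],None,fx=4,fy=4,interpolation=2)
q=cv2.imread("pics/w1.png")[175:320,300:365]; b=cv2.resize(q,None,fx=3.86,fy=3.86,interpolation=2)[:560]
b=cv2.copyMakeBorder(b,0,560-len(b),0,0,0)
cv2.imwrite("pics/c2.png",np.hstack([a,b]))
E
```

```text
t: 2.73
tool_pos: [0.4604, -0.4068, 0.2217]
tcp_rot: [-22.4, 89.8, 162.1]
contact_force: [0.2, -0.3, -2.3]
grip_width: 0.0161
t 2.73 grasp [ 460.2 -406.7  156.7] jaw yaw -85.49 tool x [-0.003  0.001 -1.   ] F [ 0.2 -0.3 -2.3] w 0.0161 q7 -42.7
t 2.78 grasp [ 460.3 -406.8  156.7] jaw yaw -85.49 tool x [-0.003  0.001 -1.   ] F [-0.3  0.1 -1.4] w 0.016 q7 -42.7
436 312
```

View pics/c2.png

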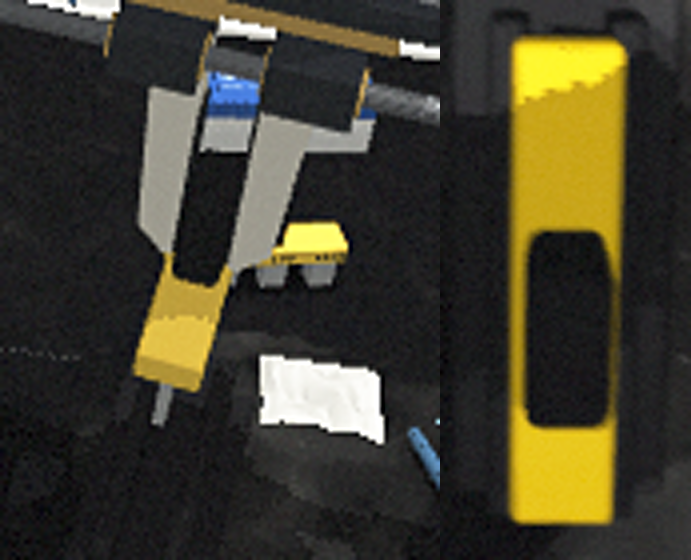

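The leaf at the near end spans about 14 px at (162,405), against 68 px for the 22 mm spine. That makes it about 4.5 mm thick, so it's leaf_1 and the gauge's x axis points away from the robot (yaw about +4.5°). Now I check how close the rack behind the stand is.

```bash
python3 - <<'E'
from h import *
for n in("top","scene"):
    d=np.load(f"pics/{n}0.npy");W=cloud(d,arm.camera_params(n)); X,Y,Z=[W[...,i] for i in range(3)]
    for z0,z1 in((.06,.1),(.1,.14),(.14,.2),(.2,.4)):
        for y0 in(-.4,-.3,-.2,-.1,0):
            m=(d>0)&(Z>z0)&(Z<z1)&(Y>y0)&(Y<y0+.1)&(X>.5)&(X<1)
            if m.sum()>20: print(n,(z0,z1),y0,m.sum(),"min x",np.percentile(X[m],2).round(3))
go(.611,-.1535,.15,-79.25)
E
```

```text
top (0.06, 0.1) -0.4 694 min x 0.769
top (0.06, 0.1) -0.3 928 min x 0.738
top (0.06, 0.1) -0.2 897 min x 0.728
top (0.06, 0.1) -0.1 695 min x 0.769
top (0.06, 0.1) 0 846 min x 0.506
top (0.1, 0.14) -0.4 1092 min x 0.756
top (0.1, 0.14) -0.3 1294 min x 0.736
top (0.1, 0.14) -0.2 1319 min x 0.717
top (0.1, 0.14) -0.1 618 min x 0.932
top (0.1, 0.14) 0 817 min x 0.502
top (0.14, 0.2) -0.4 1211 min x 0.815
top (0.14, 0.2) -0.3 1248 min x 0.761
top (0.14, 0.2) -0.2 1438 min x 0.772
top (0.14, 0.2) -0.1 1140 min x 0.931
top (0.14, 0.2) 0 1130 min x 0.905
top (0.2, 0.4) -0.4 936 min x 0.791
top (0.2, 0.4) -0.3 1449 min x 0.767
top (0.2, 0.4) -0.2 896 min x 0.747
top (0.2, 0.4) -0.1 913 min x 0.931
top (0.2, 0.4) 0 2267 min x 0.904
scene (0.06, 0.1) -0.4 1153 min x 0.77
scene (0.06, 0.1) -0.3 1050 min x 0.738
scene (0.06, 0.1) -0.2 539 min x 0.73
scene (0.06, 0.1) -0.1 515 min x 0.768
scene (0.06, 0.1) 0 873 min x 0.504
scene (0.1, 0.14) -0.4 1380 min x 0.766
scene (0.1, 0.14) -0.3 1262 min x 0.739
scene (0.1, 0.14) -0.2 771 min x 0.717
scene (0.1, 0.14) -0.1 471 min x 0.932
scene (0.1, 0.14) 0 804 min x 0.502
scene (0.14, 0.2) -0.4 1937 min x 0.811
scene (0.14, 0.2) -0.3 2335 min x 0.762
scene (0.14, 0.2) -0.2 2255 min x 0.768
scene (0.14, 0.2) -0.1 1148 min x 0.932
scene (0.14, 0.2) 0 1123 min x 0.905
scene (0.2, 0.4) -0.4 669 min x 0.799
scene (0.2, 0.4) -0.3 3602 min x 0.781
scene (0.2, 0.4) -0.2 5439 min x 0.793
scene (0.2, 0.4) -0.1 4693 min x 0.932
scene (0.2, 0.4) 0 4351 min x 0.904
translation mm [   6.5 -240.7 -170.1] turn units [-1.04  0.02  0.01]
```

The rack's nearest point at body and camera height is x≥0.717, so there's room. Moving above the leaf_1 position.

```bash
python3 -m pendant '[{"grip":0.0,"translation":[0.0,-0.03,-0.021],"turn":[-0.13,0,0]},{"grip":0.0,"translation":[0.0,-0.06,-0.043],"turn":[-0.26,0,0]},{"grip":0.0,"translation":[0.0,-0.09,-0.064],"turn":[-0.39,0,0]},{"grip":0.0,"translation":[0.0,-0.12,-0.085],"turn":[-0.52,0,0]},{"grip":0.0,"translation":[0.0,-0.15,-0.106],"turn":[-0.65,0,0]},{"grip":0.0,"translation":[0.0,-0.18,-0.128],"turn":[-0.78,0,0]},{"grip":0.0,"translation":[0.0,-0.21,-0.149],"turn":[-0.91,0,0]},{"grip":0.0,"translation":[0.0,-0.2407,-0.1701],"turn":[-1.04,0,0]}]'
python3 -m pendant '[{"grip":0.0,"translation":[0,0,0],"turn":[0,0,0]},{"grip":0.0,"translation":[0,0,0],"turn":[0,0,0]},{"grip":0.0,"translation":[0,0,0],"turn":[0,0,0]},{"grip":0.0,"translation":[0,0,0],"turn":[0,0,0]},{"grip":0.0,"translation":[0,0,0],"turn":[0,0,0]},{"grip":0.0,"translation":[0,0,0],"turn":[0,0,0]}]' >/dev/null
python3 - <<'E'
from h import *
show(); p,d,c=wrist("w2"); show(); W=cloud(d,c);X,Y,Z=W[...,0],W[...,1],W[...,2]
h=cv2.cvtColor(p,cv2.COLOR_BGR2HSV);yel=cv2.inRange(h,(20,120,80),(35,255,255))>0
m=yel&(d>0)&(Z>.12)&(Z<.145)
q=W[m]*1000; print("spine",len(q),[np.round(v,1) for v in cv2.minAreaRect(q[:,:2].astype(np.float32))],np.percentile(q[:,2],[10,50,90]).round(1))
m=(d>0)&(Z>.043)&(Z<.053)&(X>.45)&(X<.72)&(abs(Y+.16)<.1)
th=np.radians(10.75); s=(-(X-.57)*np.sin(th)+(Y+.1615)*np.cos(th))*1000
hist,_=np.histogram(s[m],np.arange(-90,90,2)); print([(int(a),int(n)) for a,n in zip(np.arange(-90,90,2),hist) if n>20])
E
```

```text
t: 3.45
tool_pos: [0.6121, -0.1527, 0.2219]
tcp_rot: [30.5, 89.9, -138.7]
contact_force: [0.4, -0.2, -1.6]
grip_width: 0.0155
t 3.95 grasp [ 611.1 -156.2  158.2] jaw yaw -79.41 tool x [-0.    -0.003 -1.   ] F [-0.7 -0.9 -1.9] w 0.0158 q7 -64.3
t 4.0 grasp [ 611.3 -155.8  158.3] jaw yaw -79.38 tool x [ 0.    -0.002 -1.   ] F [ 0.8 -0.1 -1.5] w 0.0158 q7 -64.3
spine 3033 [array([ 619. , -152.7]), array([86.7, 22.5]), np.float64(9.8)] [131.6 132.7 133.6]
[(-70, 115), (-68, 315), (-66, 331), (-64, 317), (-62, 336), (-60, 331), (-42, 252), (-40, 280), (-38, 266), (-36, 258), (-34, 294), (-32, 29), (-18, 34), (-16, 49), (-14, 68), (-12, 45), (-10, 59), (-8, 24), (10, 58), (12, 61), (14, 125), (16, 255), (18, 244), (34, 214), (36, 275), (38, 289), (40, 286), (42, 308), (44, 134), (46, 43), (58, 40), (60, 125), (62, 402), (64, 329), (66, 329), (68, 316), (70, 261)]
```

View pics/w2.png

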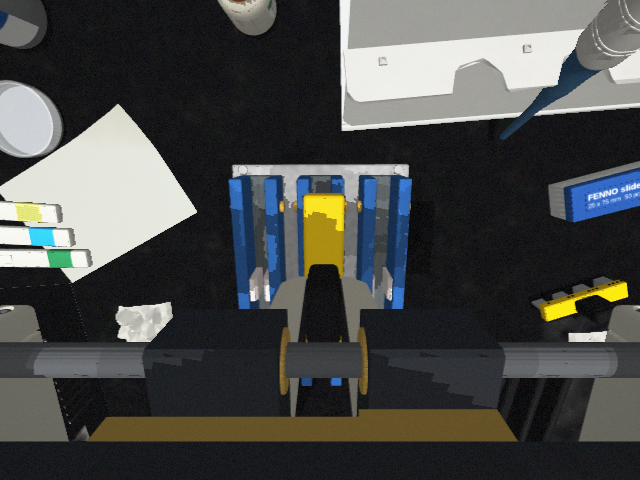

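The view shows the middle cassette's walls either side of the yellow spine at (323,235), and the gauge nearly aligned. Next I fit the wall pattern and the spine axis in this one picture, so the comparison is relative.

```bash
cat >> h.py <<'E'
from scipy.optimize import minimize
def fitwalls(p,W,d,s0=0):
    X,Y,Z=W[...,0],W[...,1],W[...,2]
    h=cv2.cvtColor(p,cv2.COLOR_BGR2HSV);bl=cv2.inRange(h,(95,90,40),(130,255,255))>0
    m=bl&(d>0)&(Z>.042)&(Z<.054)&(X>.45)&(X<.72)&(abs(Y+.16)<.1)
    q=W[m][:,:2]*1000-[570,-161.5]; print("wall z",np.median(Z[m])*1000,len(q))
    def proj(th): t=np.radians(th);return q@[np.cos(t),np.sin(t)],q@[-np.sin(t),np.cos(t)]
    def cost(v):
        a,s=proj(v[0]); s=s-v[1]; k=np.clip(np.round(s/52),-1,1); e=abs(abs(s-52*k)-13.5)
        return np.minimum(np.maximum(e-4.,0),4).mean()   # slightly inside: symmetric centring
    best=min((minimize(cost,[a,b],method="Nelder-Mead") for a in(9.5,10.75,12) for b in(-3,0,3)),key=lambda r:r.fun)
    a,s=proj(best.x[0]); print("walls yaw %.2f offset %.2f cost %.3f"%(best.x[0],best.x[1],best.fun),"along range",np.percentile(a,[0.5,99.5]).round(1)); return best.x
def fitspine(p,W,d,zlo,zhi,yaw,off):
    h=cv2.cvtColor(p,cv2.COLOR_BGR2HSV);m=(cv2.inRange(h,(20,120,80),(35,255,255))>0)&(d>0)&(W[...,2]>zlo)&(W[...,2]<zhi)
    q=W[m][:,:2]*1000-[570,-161.5];t=np.radians(yaw);a,s=q@[np.cos(t),np.sin(t)],q@[-np.sin(t),np.cos(t)]-off
    bins=np.arange(a.min()+3,a.max()-3,4);c=[]
    for b in bins:
        k=(a>=b)&(a<b+4)
        if k.sum()>20 : lo,hi=np.percentile(s[k],[2,98]); c.append((b+2,(lo+hi)/2,hi-lo))
    c=np.array(c);c=c[abs(c[:,2]-np.median(c[:,2]))<1.5];f=np.polyfit(c[:,0],c[:,1],1)
    print("spine z",np.median(W[m][:,2]).round(4),"width",np.median(c[:,2]).round(1),"rel yaw %.2f"%np.degrees(np.arctan(f[0])),"lateral at pads(a=0) %.2f"%np.polyval(f,0),"mid-seen a=%.0f: %.2f"%(c[:,0].mean(),c[:,1].mean()),"a range",np.percentile(a,[.5,99.5]).round(1))
E
python3 - <<'E'
from h import *
z=np.load("pics/w2.npz");c={k:z[k] for k in z};p=cv2.imread("pics/w2.png");W=cloud(c["d"],c)
x=fitwalls(p,W,c["d"]);fitspine(p,W,c["d"],.125,.14,*x)
for n in("top","scene"):
    p=cv2.imread(f"pics/{n}0.png");d=np.load(f"pics/{n}0.npy");fitwalls(p,cloud(d,arm.camera_params(n)),d)
# grasp in channel frame
p,R=pose();g=(p+.065*R.as_matrix()[:,0])*1000;t=np.radians(x[0]);q=g[:2]-[570,-161.5];print("grasp a,s",q@[np.cos(t),np.sin(t)],q@[-np.sin(t),np.cos(t)]-x[1])
E
```

```text
wall z 47.36049981159708 7353
walls yaw 10.73 offset 1.56 cost 0.147 along range [-91.6  94. ]
spine z 0.1327 width 21.1 rel yaw -0.43 lateral at pads(a=0) -1.83 mid-seen a=69: -2.35 a range [48.2 93. ]
wall z 47.72573332057536 2677
walls yaw 10.72 offset -0.08 cost 0.086 along range [-92.3  91.5]
wall z 49.141634116073334 2780
walls yaw 10.73 offset 0.09 cost 0.139 along range [-94.   93.4]
grasp a,s 41.685412755944014 -3.6670832121583508
```

```bash
python3 -m pendant '[{"grip":0.0,"translation":[0.01,-0.003,0],"turn":[-0.04,0,0]},{"grip":0.0,"translation":[0.025,-0.003,0],"turn":[-0.04,0,0]},{"grip":0.0,"translation":[0.036,-0.003,0],"turn":[-0.04,0,0]},{"grip":0.0,"translation":[0.042,-0.003,0],"turn":[-0.04,0,0]},{"grip":0.0,"translation":[0.042,-0.003,0],"turn":[-0.04,0,0]},{"grip":0.0,"translation":[0.042,-0.003,0],"turn":[-0.04,0,0]},{"grip":0.0,"translation":[0.042,-0.003,0],"turn":[-0.04,0,0]},{"grip":0.0,"translation":[0.042,-0.003,0],"turn":[-0.04,0,0]}]' >/dev/null
cat >> h.py <<'E'
def chan():
    p,R=pose();M=R.as_matrix();g=(p+.065*M[:,0])*1000;t=np.radians(10.73);q=g[:2]-[570,-161.5]
    s=arm.state();F=np.array(s["contact_force"]);e=[np.cos(t),np.sin(t)];l=[-np.sin(t),np.cos(t)]
    print("t %.2f a %.1f s %.2f z %.1f yaw %.2f"%(s["t"],q@e,q@l,g[2],np.degrees(np.arctan2(M[1,1],M[0,1]))+90),"tilt(tool x)",M[:2,0].round(3),"F a,s,z",np.round([F[:2]@e,F[:2]@l,F[2]],1),"Tq",np.round(s["wrist_torque"],2),"w %.4f"%s["grip_width"])
E
python3 - <<'E'
from h import *
chan(); p,d,c=wrist("w3"); chan(); W=cloud(d,c)
x=fitwalls(p,W,d);fitspine(p,W,d,.078,.1,*x)
p,d=arm.snapshot("top");c=arm.camera_params("top");W=cloud(d,c);x=fitwalls(p,W,d);fitspine(p,W,d,.078,.1,*x)
cv2.imwrite("pics/t3.png",p);
E
```

```text
t 4.67 a 43.0 s 1.80 z 117.1 yaw 10.99 tilt(tool x) [ 0.002 -0.002] F a,s,z [-0.5  0.  -1. ] Tq [ 0.04 -0.    0.05] w 0.0157
t 4.72 a 43.0 s 1.83 z 117.1 yaw 10.99 tilt(tool x) [ 0.002 -0.002] F a,s,z [-0.3  0.5 -0.8] Tq [0.03 0.01 0.02] w 0.0159
wall z 47.36556685876494 9816
walls yaw 10.75 offset 1.54 cost 0.151 along range [-85.   93.9]
spine z 0.0916 width 20.9 rel yaw 0.07 lateral at pads(a=0) 1.99 mid-seen a=71: 2.08 a range [49.7 94.6]
wall z 47.54534990444608 717
walls yaw 10.59 offset 0.13 cost 0.101 along range [-92.6  25.7]
spine z 0.0857 width 109.6 rel yaw 75.94 lateral at pads(a=0) -204.33 mid-seen a=-51: -408.67 a range [-77.   48.6]h.py:43: RankWarning: Polyfit may be poorly conditioned
  c=np.array(c);c=c[abs(c[:,2]-np.median(c[:,2]))<1.5];f=np.polyfit(c[:,0],c[:,1],1)
```

```bash
python3 -m pendant '[{"grip":0.0,"translation":[0.002,0.0018,0.001],"turn":[0.02,0,0]},{"grip":0.0,"translation":[0.006,0.0018,0.001],"turn":[0.02,0,0]},{"grip":0.0,"translation":[0.009,0.0018,0.001],"turn":[0.02,0,0]},{"grip":0.0,"translation":[0.009,0.0018,0.001],"turn":[0.02,0,0]},{"grip":0.0,"translation":[0.009,0.0018,0.001],"turn":[0.02,0,0]},{"grip":0.0,"translation":[0.009,0.0018,0.001],"turn":[0.02,0,0]}]' >/dev/null
python3 - <<'E'
from h import *
chan(); p,d,c=wrist("w4"); chan(); W=cloud(d,c)
x=fitwalls(p,W,d);fitspine(p,W,d,.07,.092,*x)
E
```

```text
t 5.27 a 41.5 s 0.32 z 107.2 yaw 10.87 tilt(tool x) [ 0.    -0.002] F a,s,z [ 0.7  0.5 -1.9] Tq [0.01 0.03 0.05] w 0.0158
t 5.32 a 41.6 s 0.33 z 107.4 yaw 10.88 tilt(tool x) [ 0.001 -0.002] F a,s,z [ 0.2 -0.1 -0.9] Tq [0.02 0.05 0.04] w 0.0157
wall z 47.385218958425305 10663
walls yaw 10.75 offset 1.50 cost 0.151 along range [-77.9  93.9]
spine z 0.0817 width 20.9 rel yaw 0.21 lateral at pads(a=0) 0.35 mid-seen a=71: 0.60 a range [48.4 93.1]
```

```bash
python3 -m pendant '[{"grip":0.0,"translation":[0.002,0.0003,0],"turn":[0.03,0,0]},{"grip":0.0,"translation":[0.004,0.0003,0],"turn":[0.03,0,0]},{"grip":0.0,"translation":[0.006,0.0003,0],"turn":[0.03,0,0]},{"grip":0.0,"translation":[0.008,0.0003,0],"turn":[0.03,0,0]},{"grip":0.0,"translation":[0.010,0.0003,0],"turn":[0.03,0,0]},{"grip":0.0,"translation":[0.012,0.0003,0],"turn":[0.03,0,0]},{"grip":0.0,"translation":[0.012,0.0003,0],"turn":[0.03,0,0]}]' >/dev/null
python3 -c "
from h import *
chan()"
```

```text
t 5.90 a 41.2 s 0.12 z 94.8 yaw 10.69 tilt(tool x) [-0.    -0.002] F a,s,z [ 0.2  0.6 -1.6] Tq [ 0.02 -0.01  0.02] w 0.0157
```

```bash
python3 -m pendant '[{"grip":0.0,"translation":[0.002,0,0],"turn":[0,0,0]},{"grip":0.0,"translation":[0.004,0,0],"turn":[0,0,0]},{"grip":0.0,"translation":[0.006,0,0],"turn":[0,0,0]},{"grip":0.0,"translation":[0.008,0,0],"turn":[0,0,0]},{"grip":0.0,"translation":[0.009,0,0],"turn":[0,0,0]},{"grip":0.0,"translation":[0.009,0,0],"turn":[0,0,0]}]' >/dev/null
python3 -c "
from h import *
chan()"
python3 -m pendant '[{"grip":0.0,"translation":[0.0005,0,0],"turn":[0,0,0]},{"grip":0.0,"translation":[0.001,0,0],"turn":[0,0,0]},{"grip":0.0,"translation":[0.001,0,0],"turn":[0,0,0]}]' >/dev/null
python3 -c "
from h import *
chan()"
```

```text
t 6.40 a 41.3 s 0.04 z 86.0 yaw 10.69 tilt(tool x) [-0.    -0.002] F a,s,z [ 1.1  0.6 -1.6] Tq [ 0.05 -0.03 -0.05] w 0.0156
t 6.65 a 41.5 s -0.09 z 85.3 yaw 10.69 tilt(tool x) [ 0.001 -0.002] F a,s,z [-0.3 -0.1 -2.2] Tq [ 0.   -0.01  0.02] w 0.0164
```

```bash
for i in 1 2; do python3 -m pendant '[{"grip":0.0,"translation":[0.0005,0,0],"turn":[0,0,0]},{"grip":0.0,"translation":[0.001,0,0],"turn":[0,0,0]},{"grip":0.0,"translation":[0.001,0,0],"turn":[0,0,0]}]' >/dev/null
python3 -c "
from h import *
chan()"; done
```

```text
t 6.90 a 41.6 s -0.12 z 84.9 yaw 10.68 tilt(tool x) [ 0.001 -0.002] F a,s,z [-0.8  0.6  2. ] Tq [0.09 0.29 0.03] w 0.0156
t 7.15 a 41.6 s -0.15 z 84.9 yaw 10.68 tilt(tool x) [ 0.001 -0.002] F a,s,z [-2.1  1.3  6.6] Tq [ 0.25  0.63 -0.  ] w 0.0156
```

Leaf_1 stopped at z 84.9, exactly the predicted home height, with about 8 N on the wall tops. So it's home. Next: raise, shift 28 mm, check.

```bash
python3 -m pendant '[{"grip":0.0,"translation":[-0.008,0,0],"turn":[0,0,0]},{"grip":0.0,"translation":[-0.018,0,0],"turn":[0,0,0]},{"grip":0.0,"translation":[-0.026,0,0],"turn":[0,0,0]},{"grip":0.0,"translation":[-0.028,0,0],"turn":[0,0,0]},{"grip":0.0,"translation":[-0.028,0,0],"turn":[0,0,0]},{"grip":0.0,"translation":[-0.028,0,0],"turn":[0,0,0]}]' >/dev/null
python3 -c "
from h import *
chan()"
python3 -m pendant '[{"grip":0.0,"translation":[0,0,0.007],"turn":[0,0,0]},{"grip":0.0,"translation":[0,0,0.014],"turn":[0,0,0]},{"grip":0.0,"translation":[0,0,0.021],"turn":[0,0,0]},{"grip":0.0,"translation":[0,0,0.0275],"turn":[0,0,0]},{"grip":0.0,"translation":[0,0,0.0275],"turn":[0,0,0]},{"grip":0.0,"translation":[0,0,0.0275],"turn":[0,0,0]},{"grip":0.0,"translation":[0,0,0.0275],"turn":[0,0,0]}]' >/dev/null
python3 - <<'E'
from h import *
chan(); p,d,c=wrist("w5"); chan(); W=cloud(d,c)
x=fitwalls(p,W,d);fitspine(p,W,d,.07,.1,*x)
E
```

```text
t 7.65 a 41.5 s 0.02 z 111.4 yaw 10.69 tilt(tool x) [ 0.001 -0.002] F a,s,z [ 0.3 -0.1 -1.3] Tq [ 0.07  0.11 -0.03] w 0.0159
t 8.23 a 14.3 s -0.00 z 111.5 yaw 10.69 tilt(tool x) [ 0.001 -0.002] F a,s,z [-0.2 -0.4 -1.8] Tq [ 0.03  0.01 -0.03] w 0.0159
t 8.28 a 14.5 s 0.07 z 111.5 yaw 10.71 tilt(tool x) [ 0.001 -0.002] F a,s,z [-0.1 -0.2 -2.1] Tq [ 0.04 -0.04 -0.05] w 0.0156
wall z 47.39920855140605 14347
walls yaw 10.74 offset 1.53 cost 0.151 along range [-90.7  93.4]
spine z 0.086 width 21.0 rel yaw -0.04 lateral at pads(a=0) 0.21 mid-seen a=42: 0.18 a range [20.8 65.8]
```

```bash
python3 -m pendant '[{"grip":0.0,"translation":[0.003,0,0],"turn":[0,0,0]},{"grip":0.0,"translation":[0.006,0,0],"turn":[0,0,0]},{"grip":0.0,"translation":[0.009,0,0],"turn":[0,0,0]},{"grip":0.0,"translation":[0.011,0,0],"turn":[0,0,0]},{"grip":0.0,"translation":[0.013,0,0],"turn":[0,0,0]},{"grip":0.0,"translation":[0.015,0,0],"turn":[0,0,0]},{"grip":0.0,"translation":[0.0155,0,0],"turn":[0,0,0]},{"grip":0.0,"translation":[0.0155,0,0],"turn":[0,0,0]}]' >/dev/null
python3 -c "
from h import *
chan()"
```

```text
t 8.95 a 13.9 s 0.02 z 95.6 yaw 10.69 tilt(tool x) [ 0.    -0.002] F a,s,z [ 1.   0.6 -2.1] Tq [0.01 0.   0.  ] w 0.0155
```

Past the lead-in freely, so I go on to home.

```bash
python3 -m pendant '[{"grip":0.0,"translation":[0.002,0,0],"turn":[0,0,0]},{"grip":0.0,"translation":[0.004,0,0],"turn":[0,0,0]},{"grip":0.0,"translation":[0.006,0,0],"turn":[0,0,0]},{"grip":0.0,"translation":[0.008,0,0],"turn":[0,0,0]},{"grip":0.0,"translation":[0.0095,0,0],"turn":[0,0,0]},{"grip":0.0,"translation":[0.0105,0,0],"turn":[0,0,0]},{"grip":0.0,"translation":[0.0105,0,0],"turn":[0,0,0]}]' >/dev/null
python3 -c "
from h import *
chan()"
for i in 1 ; do python3 -m pendant '[{"grip":0.0,"translation":[0.0005,0,0],"turn":[0,0,0]},{"grip":0.0,"translation":[0.001,0,0],"turn":[0,0,0]},{"grip":0.0,"translation":[0.001,0,0],"turn":[0,0,0]}]' >/dev/null
python3 -c "
from h import *
chan()"; done
```

```text
t 9.53 a 13.9 s -0.03 z 85.1 yaw 10.69 tilt(tool x) [ 0.    -0.002] F a,s,z [-0.1  0.6 -2.5] Tq [ 0.02  0.05 -0.01] w 0.0157
t 9.78 a 14.1 s -0.12 z 84.9 yaw 10.68 tilt(tool x) [ 0.001 -0.002] F a,s,z [-1.1  0.4  3.4] Tq [ 0.12  0.35 -0.03] w 0.0157
```

Leaf_2 is home, at z 84.9 with about 5 N. On to leaf_3.

```bash
python3 -m pendant '[{"grip":0.0,"translation":[-0.008,0,0],"turn":[0,0,0]},{"grip":0.0,"translation":[-0.018,0,0],"turn":[0,0,0]},{"grip":0.0,"translation":[-0.025,0,0],"turn":[0,0,0]},{"grip":0.0,"translation":[-0.0275,0,0],"turn":[0,0,0]},{"grip":0.0,"translation":[-0.0275,0,0],"turn":[0,0,0]},{"grip":0.0,"translation":[-0.0275,0,0],"turn":[0,0,0]}]' >/dev/null
python3 -c "
from h import *
chan()"
python3 -m pendant '[{"grip":0.0,"translation":[0,0,0.007],"turn":[0,0,0]},{"grip":0.0,"translation":[0,0,0.014],"turn":[0,0,0]},{"grip":0.0,"translation":[0,0,0.021],"turn":[0,0,0]},{"grip":0.0,"translation":[0,0,0.028],"turn":[0,0,0]},{"grip":0.0,"translation":[0,0,0.028],"turn":[0,0,0]},{"grip":0.0,"translation":[0,0,0.028],"turn":[0,0,0]},{"grip":0.0,"translation":[0,0,0.028],"turn":[0,0,0]}]' >/dev/null
python3 - <<'E'
from h import *
chan(); p,d,c=wrist("w6"); chan(); W=cloud(d,c)
x=fitwalls(p,W,d);fitspine(p,W,d,.07,.1,*x)
E
```

```text
t 10.28 a 14.1 s 0.03 z 112.1 yaw 10.70 tilt(tool x) [ 0.001 -0.002] F a,s,z [ 0.3  0.5 -1. ] Tq [ 0.03  0.01 -0.  ] w 0.0159
t 10.87 a -13.7 s 0.00 z 112.0 yaw 10.69 tilt(tool x) [ 0.001 -0.002] F a,s,z [ 1.4  0.1 -1. ] Tq [0.06 0.01 0.01] w 0.0160
t 10.92 a -13.6 s 0.07 z 111.9 yaw 10.70 tilt(tool x) [ 0.001 -0.002] F a,s,z [-1.5 -0.3 -1.5] Tq [ 0.06 -0.    0.03] w 0.0157
wall z 47.418123302064366 19002
walls yaw 10.74 offset 1.55 cost 0.151 along range [-45.6  93.1]
spine z 0.0865 width 20.9 rel yaw -0.08 lateral at pads(a=0) 0.18 mid-seen a=14: 0.16 a range [-7.2 37.8]
```

```bash
python3 -m pendant '[{"grip":0.0,"translation":[0.003,0.0001,0],"turn":[0,0,0]},{"grip":0.0,"translation":[0.006,0.0001,0],"turn":[0,0,0]},{"grip":0.0,"translation":[0.009,0.0001,0],"turn":[0,0,0]},{"grip":0.0,"translation":[0.010,0.0001,0],"turn":[0,0,0]},{"grip":0.0,"translation":[0.011,0.0001,0],"turn":[0,0,0]},{"grip":0.0,"translation":[0.0115,0.0001,0],"turn":[0,0,0]},{"grip":0.0,"translation":[0.0115,0.0001,0],"turn":[0,0,0]}]' >/dev/null
python3 -c "
from h import *
chan()"
python3 -m pendant '[{"grip":0.0,"translation":[0.0005,0,0],"turn":[0,0,0]},{"grip":0.0,"translation":[0.001,0,0],"turn":[0,0,0]},{"grip":0.0,"translation":[0.0015,0,0],"turn":[0,0,0]},{"grip":0.0,"translation":[0.0015,0,0],"turn":[0,0,0]}]' >/dev/null
python3 -c "
from h import *
chan()"
```

```text
t 11.50 a -14.0 s -0.07 z 100.2 yaw 10.69 tilt(tool x) [ 0.    -0.002] F a,s,z [-0.6 -0.7 -2.2] Tq [ 0.02  0.03 -0.04] w 0.0157
t 11.83 a -13.8 s -0.12 z 99.4 yaw 10.69 tilt(tool x) [ 0.001 -0.002] F a,s,z [-0.3  1.1  4.3] Tq [0.12 0.19 0.03] w 0.0154
```

Leaf_3 stops at z 99.4, with the tip about 7.5 mm below the wall tops, in the lead-in. Lateral force is small, which points to contact on both sides, i.e. binding. I rule out off-centre hang-up by probing sideways under light push.

```bash
python3 -m pendant '[{"grip":0.0,"translation":[0,0.0004,0],"turn":[0,0,0]},{"grip":0.0,"translation":[0,0.0008,0],"turn":[0,0,0]},{"grip":0.0,"translation":[0,0.0012,0],"turn":[0,0,0]},{"grip":0.0,"translation":[0,0.0012,0],"turn":[0,0,0]},{"grip":0.0,"translation":[0,0.0012,0],"turn":[0,0,0]}]' >/dev/null
python3 -c "
from h import *
chan()"
python3 -m pendant '[{"grip":0.0,"translation":[0,-0.0008,0],"turn":[0,0,0]},{"grip":0.0,"translation":[0,-0.0016,0],"turn":[0,0,0]},{"grip":0.0,"translation":[0,-0.0024,0],"turn":[0,0,0]},{"grip":0.0,"translation":[0,-0.0024,0],"turn":[0,0,0]},{"grip":0.0,"translation":[0,-0.0024,0],"turn":[0,0,0]}]' >/dev/null
python3 -c "
from h import *
chan()"
python3 -m pendant '[{"grip":0.0,"translation":[0,0.0006,0],"turn":[0,0,0]},{"grip":0.0,"translation":[0,0.0012,0],"turn":[0,0,0]},{"grip":0.0,"translation":[0,0.0012,0],"turn":[0,0,0]},{"grip":0.0,"translation":[0,0.0012,0],"turn":[0,0,0]}]' >/dev/null
python3 -c "
from h import *
chan()"
```

```text
t 12.25 a -13.7 s -0.36 z 99.3 yaw 10.73 tilt(tool x) [ 0.001 -0.001] F a,s,z [-1.   3.3  5.3] Tq [0.6  0.4  0.04] w 0.0156
t 12.67 a -13.8 s 0.06 z 99.3 yaw 10.65 tilt(tool x) [ 0.002 -0.003] F a,s,z [-1.7 -0.1  4.6] Tq [-0.18  0.22  0.  ] w 0.0157
t 13.00 a -13.7 s -0.15 z 99.3 yaw 10.68 tilt(tool x) [ 0.001 -0.002] F a,s,z [-1.2  1.1  6.1] Tq [0.14 0.28 0.  ] w 0.0161
```

Friction could hide a free side, so I repeat it with the leaf lifted and come down offset 0.8 mm each way.

```bash
python3 -m pendant '[{"grip":0.0,"translation":[-0.004,0,0],"turn":[0,0,0]},{"grip":0.0,"translation":[-0.004,-0.0008,0],"turn":[0,0,0]},{"grip":0.0,"translation":[-0.004,-0.0008,0],"turn":[0,0,0]},{"grip":0.0,"translation":[-0.004,-0.0008,0],"turn":[0,0,0]},{"grip":0.0,"translation":[-0.003,-0.0008,0],"turn":[0,0,0]},{"grip":0.0,"translation":[-0.002,-0.0008,0],"turn":[0,0,0]},{"grip":0.0,"translation":[-0.001,-0.0008,0],"turn":[0,0,0]},{"grip":0.0,"translation":[-0.001,-0.0008,0],"turn":[0,0,0]}]' >/dev/null
python3 -c "
from h import *
chan()"
python3 -m pendant '[{"grip":0.0,"translation":[-0.003,0,0],"turn":[0,0,0]},{"grip":0.0,"translation":[-0.003,0.0016,0],"turn":[0,0,0]},{"grip":0.0,"translation":[-0.003,0.0016,0],"turn":[0,0,0]},{"grip":0.0,"translation":[-0.003,0.0016,0],"turn":[0,0,0]},{"grip":0.0,"translation":[-0.002,0.0016,0],"turn":[0,0,0]},{"grip":0.0,"translation":[-0.001,0.0016,0],"turn":[0,0,0]},{"grip":0.0,"translation":[0,0.0016,0],"turn":[0,0,0]},{"grip":0.0,"translation":[0,0.0016,0],"turn":[0,0,0]}]' >/dev/null
python3 -c "
from h import *
chan()"
```

```text
t 13.67 a -14.0 s 0.07 z 99.8 yaw 10.66 tilt(tool x) [ 0.001 -0.003] F a,s,z [-0.8 -1.6 -1.9] Tq [-0.33 -0.07 -0.06] w 0.0159
t 14.33 a -13.9 s -0.28 z 99.7 yaw 10.72 tilt(tool x) [ 0.    -0.001] F a,s,z [-0.6  1.3 -1.5] Tq [0.33 0.09 0.  ] w 0.0158
```

Centred at s≈-0.1, the leaf has only about ±0.17 mm of side room, with equal push-back from both sides. So leaf_3 really binds on both pads and the answer is leaf_2. Back to leaf_2.

```bash
python3 -m pendant '[{"grip":0.0,"translation":[-0.006,-0.0008,0],"turn":[0,0,0]},{"grip":0.0,"translation":[-0.013,-0.0008,0],"turn":[0,0,0]},{"grip":0.0,"translation":[-0.013,-0.0008,0],"turn":[0,0,0]},{"grip":0.0,"translation":[-0.013,-0.0008,0],"turn":[0,0,0]}]' >/dev/null
python3 -c "
from h import *
chan()"
python3 -m pendant '[{"grip":0.0,"translation":[0,0,-0.007],"turn":[0,0,0]},{"grip":0.0,"translation":[0,0,-0.014],"turn":[0,0,0]},{"grip":0.0,"translation":[0,0,-0.021],"turn":[0,0,0]},{"grip":0.0,"translation":[0,0,-0.028],"turn":[0,0,0]},{"grip":0.0,"translation":[0,0,-0.028],"turn":[0,0,0]},{"grip":0.0,"translation":[0,0,-0.028],"turn":[0,0,0]},{"grip":0.0,"translation":[0,0,-0.028],"turn":[0,0,0]}]' >/dev/null
python3 -c "
from h import *
chan()"
python3 -m pendant '[{"grip":0.0,"translation":[0.003,0,0],"turn":[0,0,0]},{"grip":0.0,"translation":[0.006,0,0],"turn":[0,0,0]},{"grip":0.0,"translation":[0.009,0,0],"turn":[0,0,0]},{"grip":0.0,"translation":[0.011,0,0],"turn":[0,0,0]},{"grip":0.0,"translation":[0.013,0,0],"turn":[0,0,0]},{"grip":0.0,"translation":[0.015,0,0],"turn":[0,0,0]},{"grip":0.0,"translation":[0.0155,0,0],"turn":[0,0,0]},{"grip":0.0,"translation":[0.0155,0,0],"turn":[0,0,0]}]' >/dev/null
python3 -c "
from h import *
chan()"
```

```text
t 14.67 a -13.5 s -0.60 z 113.7 yaw 10.68 tilt(tool x) [ 0.002 -0.003] F a,s,z [-1.1 -0.1 -2.2] Tq [ 0.04  0.05 -0.  ] w 0.0158
t 15.25 a 13.7 s -0.05 z 112.5 yaw 10.69 tilt(tool x) [-0.    -0.002] F a,s,z [ 1.2 -0.5 -1.5] Tq [ 0.03 -0.04  0.02] w 0.0158
t 15.92 a 13.9 s -0.06 z 97.1 yaw 10.69 tilt(tool x) [ 0.    -0.002] F a,s,z [ 0.  -0.  -0.6] Tq [-0.01 -0.01  0.01] w 0.0159
```

```bash
python3 -m pendant '[{"grip":0.0,"translation":[0.002,0,0],"turn":[0,0,0]},{"grip":0.0,"translation":[0.004,0,0],"turn":[0,0,0]},{"grip":0.0,"translation":[0.006,0,0],"turn":[0,0,0]},{"grip":0.0,"translation":[0.008,0,0],"turn":[0,0,0]},{"grip":0.0,"translation":[0.010,0,0],"turn":[0,0,0]},{"grip":0.0,"translation":[0.0115,0,0],"turn":[0,0,0]},{"grip":0.0,"translation":[0.0128,0,0],"turn":[0,0,0]},{"grip":0.0,"translation":[0.0128,0,0],"turn":[0,0,0]}]' >/dev/null
python3 -c "
from h import *
chan()"
```

```text
t 16.58 a 13.9 s -0.16 z 84.9 yaw 10.69 tilt(tool x) [ 0.    -0.002] F a,s,z [-1.6  0.6  2.2] Tq [0.12 0.25 0.06] w 0.0155
```

Home again, at z 84.9 with about 4 N. I relax the push, release, and rise.

```bash
python3 -m pendant '[{"grip":0.0,"translation":[-0.0006,0,0],"turn":[0,0,0]},{"grip":0.0,"translation":[-0.0006,0,0],"turn":[0,0,0]},{"grip":0.03,"translation":[-0.0006,0,0],"turn":[0,0,0]},{"grip":0.05,"translation":[-0.0006,0,0],"turn":[0,0,0]},{"grip":0.05,"translation":[-0.0006,0,0],"turn":[0,0,0]},{"grip":0.05,"translation":[-0.0006,0,0],"turn":[0,0,0]},{"grip":0.05,"translation":[-0.0006,0,0],"turn":[0,0,0]},{"grip":0.05,"translation":[-0.0006,0,0],"turn":[0,0,0]}]' >/dev/null
python3 -c "
from h import *
chan()"
python3 -m pendant '[{"grip":0.05,"translation":[-0.01,0,0],"turn":[0,0,0]},{"grip":0.05,"translation":[-0.03,0,0],"turn":[0,0,0]},{"grip":0.05,"translation":[-0.06,0,0],"turn":[0,0,0]},{"grip":0.05,"translation":[-0.09,0,0],"turn":[0,0,0]},{"grip":0.05,"translation":[-0.11,0,0],"turn":[0,0,0]},{"grip":0.05,"translation":[-0.11,0,0],"turn":[0,0,0]},{"grip":0.05,"translation":[-0.11,0,0],"turn":[0,0,0]},{"grip":0.05,"translation":[-0.11,0,0],"turn":[0,0,0]}]' >/dev/null
python3 - <<'E'
from h import *
chan(); p,d,c=wrist("w7"); W=cloud(d,c)
x=fitwalls(p,W,d);fitspine(p,W,d,.052,.07,*x)
p,d=arm.snapshot("scene"); cv2.imwrite("pics/s7.png",cv2.resize(p[180:340,230:400],None,fx=3.5,fy=3.5,interpolation=2)); chan()
E
```

```text
t 17.25 a 14.1 s -0.15 z 85.2 yaw 10.69 tilt(tool x) [ 0.001 -0.002] F a,s,z [0.  0.1 0.3] Tq [ 0.06 -0.02  0.01] w 0.0485
t 17.92 a 13.3 s 0.42 z 194.7 yaw 10.69 tilt(tool x) [-0.001 -0.002] F a,s,z [ 0.2  0.6 -0.6] Tq [-0.    0.08 -0.02] w 0.0499
wall z 47.42017371852069 10963
walls yaw 10.73 offset 1.56 cost 0.124 along range [-91.9  93.1]
spine z 0.0594 width 20.8 rel yaw -0.18 lateral at pads(a=0) 0.25 mid-seen a=21: 0.19 a range [-36.6  65.6]
t 18.02 a 13.0 s 0.60 z 193.7 yaw 10.69 tilt(tool x) [-0.003 -0.001] F a,s,z [-1.1  0.7 -0.5] Tq [ 0.03  0.05 -0.01] w 0.0503
```

View pics/s7.png

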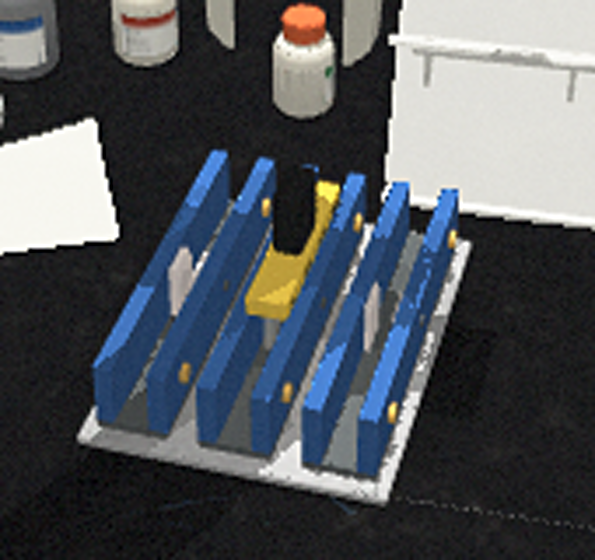

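The gauge stands in the middle cassette with its spine at (295,270) of the crop. The spine top is 12 mm above the wall tops and its middle is at a≈+14.5 mm, so leaf_2 is at the pads. Both outer cassettes are clear, so I hand in.

```bash
python3 -c "
from station import arm
print(arm.sign_off())"
```

```text
the job is handed in; nothing more can be done
None
```

The job is done and handed in: the thickest leaf that fits the middle cassette is leaf_2 (7 mm). The gauge stands there with leaf_2 fully home and the gripper clear. It took about 18 s.

- **Leaf_1 and leaf_2:** both went fully home. The grip point stopped at z 84.9 mm, the expected home height. The push was about 8 N for leaf_1, a little over the 5 N asked, and about 5 N for leaf_2.
- **Leaf_3 (10 mm):** it bound in the lead-in, with its tip about 7.5 mm below the wall tops, at about 6–8 N. Coming down 0.8 mm off-centre each way met an equal push from both sides, so it was not just hung up off-centre. I did not try leaf_4.
- **Final checks:** after release, the spine top was 12 mm above the wall tops. The gauge was within about 0.2 mm and 0.2° of the channel axis, and its middle was 14.5 mm along, which puts leaf_2 at the pads.
- **Disagreement:** the wrist camera showed a steady sideways bias of about 1.5 mm against the arm's own position, within the stated calibration. I worked from positions relative to the walls, and the contact forces agreed with them.
- **Not read:** I never saw the dots. I identified leaf_1 by its measured thickness of about 4.5 mm.

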